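# Put the jar away in the push-to-open box

## Robot

A 7-joint arm with a two-finger parallel gripper is mounted at the origin on a cart in front of the work surface, level with it; the furniture and walls round the work are solid. World frame = base frame: x ahead of the robot, y to its left, z up, the work surface at z = 0. Lengths are in m, angles in degrees, forces in N, time in s.
With the tool pointing down it reaches from about 0.425 to 0.875 m from the base axis. Payload 4.7 kg.
Tool frame: the origin (TCP) lies on the mounting face of the last link; the fingertips stand 182 mm ahead of it and the grasp point (between the pads) lies 164 mm ahead of it; z points along the fingers, y is the line along which they close (so a half turn about z gives the same grasp; the last joint's range is limited). The gripper opens to 87 mm and grips with 3 to 60 N. Pads are 19 mm wide; open, the fingers measure 117 mm over their backs; the gripper's body (75 mm by 190 mm) begins 51 mm behind the grasp point.
Start: joints at [-63.363, 18.392, -4.016, 83.108, 1.295, 78.541, -3.26], TCP at [0.283, 0.585, 0.405] pointing down, gripper open.
Joint ranges: [-163.93, 163.93], [-17.29, 119.83], [-79.2, 71.16], [3.27, 140.29], [-89.18, 269.18], [5.43, 117.66], [-154.24, 154.24]. Speed limits (degrees/s): [147.25, 147.25, 180, 180, 180, 180, 180].

## Interface

Orientations are given as [roll, pitch, yaw] about the fixed x, y, z axes, in that order (R = Rz(yaw) Ry(pitch) Rx(roll)).
In Python, from cell import env gives the robot as it stands.
- The arm moves only by the tool servo_tool, never from a script. Its argument "plan" is a list of rows, each an object with "xyz": the shift along the tool's x, y, z in cm, a list of three; "twist": the turn, a rotation vector about the tool's x, y, z in degrees, a list of three; "jaw": the closure, from 0 (fully open) to 1 (shut). In form: [{"xyz": [x, y, z], "twist": [wx, wy, wz], "jaw": jaw}, ...]. A call has 1 to 10 rows; each row is the pose to reach, as a shift and turn from the pose commanded when the call began, along the tool's axes at that moment; what a row does not reach only later rows make up. A row lasts 1/12 s, in which the tool goes at most 41.7 mm and 7.16 degrees, less where a joint would pass 70% of its speed; a pose out of reach is approached as far as the arm can. A call with a gripper value outside its range is refused whole. The fingers move at their own pace and stop on an object; "newtons" is the grip in N (left out, the last holds). Time passes only in rows, so rows that repeat a pose let the fingers close. It gives the time, the measured TCP pose, the force, the opening and the grip force at its end, in the units of the state.
- env.get_obs(): the state, without advancing time (a new reading comes with each control period).
- env.read_camera(name): name is "scene" or "top" or "wrist"; returns a dict with "img" (420x560x3 uint8, red, green, blue), "camera_matrix" (3x3 intrinsics, pixels), "k1" (the pictures are not rectified: a ray, as slopes to the right and down, at radius r is drawn at 1 + k1 r^2 times it, then the intrinsics apply), "R" (3x3) and "t" (3): a world point X has camera coordinates R X + t. Camera axes: x right, y down, z forward; pixel columns grow to the right and rows downward; lengths in m; the calibration is good to about 2 mm. A picture is of the moment at which its call begins. There is no depth.
- env.sign_off(): hands the job in; it is judged then, once.
The state is a dict: "time_s": time; "qpos": joint angles; "joint_velocities": joint speeds; "effort": joint torques, N m; "tool_pos": TCP position; "tool_rot": TCP orientation; "force": force on the tool from outside, world axes, zero at the start; "wrist_torque": the same for the moment, N m; "grip_width": finger opening in m; "grasp_force": force on a finger pad.
Only numpy, scipy, OpenCV 4.12 (cv2) and the standard library are available. Lean on these libraries where they do the work, as an engineer would, in place of code of your own. Each camera call takes 0.05 s, during which the arm holds its last target. There are 200 camera calls.

## Task

Put the small honey jar away: press down on the box's hatch until its push-push latch lets go and it springs open, stand the jar upright inside in the large compartment, then swing the hatch shut and press it down again until the latch catches and keeps it closed. Feel for the end of the press and never push on the hatch with more than about 12 N; leave the salt shaker and the teaspoon alone.

Things in the scene. Friction and masses are not known exactly. Their poses are not given: they have to be found in the camera images.
- box: fixed brown wooden box, 176 x 176 mm, walls 6 mm thick, 86 mm high. Origin: centre of its underside; x points to the hinge side, -x to the hatch's free edge, y along the hinge, z up. Inside, a cross wall 70 mm high at x = -47 mm parts the latch bay (free-edge side) from the large compartment: x -45 to +82, y -82 to +82 mm, floor 6 mm above the worktop
- box_in (a point): point on the floor of the large compartment at the box's x = -2 mm, y = 0, a good place to stand the jar, clear of the open hatch; axes as the box's
- hatch (a joint): hatch angle, rad: 0 latched shut (level), negative pressed in, 2.15 fully open (leaning 0.58 rad back, at its stop). A spring and slow damper always push it open (about 3 N at the press point). Push-push latch: press from 0 to the sprung stop and let go: it swings fully open by itself. Press it back down to that stop and let go: it latches at 0
- hatch_press (a point): press point: centre of a 24 mm steel disc on the hatch's upper face, 154 mm from the hinge axis, 120 mm above the worktop when shut; z is the outward normal. The sprung stop is met 7 to 19 mm below the latched level here, different each time and not visible, then force rises 7 N per mm. Only pressing to it (7 to 10 N in all) is sure to work; let go earlier and the latch may not change
- hatch_hinge (a point): centre of the hinge axis: along box y, at box x = +90 mm, 113 mm above the worktop. The hatch: flat panel, 188 mm from hinge to free edge, 192 mm along the hinge; underside on the axis level, upper face 7 mm above; a 30 mm skirt on its three free edges, outside the box. Fully open its top is 272 mm above the worktop, its upper face turned away from the box
- honey_jar: the jar to put away: loose low round jar, 50 mm in diameter, 70 mm high, about 0.16 kg, wide flat lid; the shorter and wider of the two loose upright things to the right of the box. Origin: centre of its underside, z up
- salt_shaker: bystander: loose slender shaker with a domed top, 44 mm in diameter, 90 mm high, standing 7 to 12 cm from the jar. Origin: centre of its underside
- teaspoon: bystander: spoon lying flat on the worktop between box and jar, 130 x 27 x 11 mm. Origin: centre of its underside, x along it

How it is judged:
By the outcome, as a careful person would: the job done as asked, in the order asked, and still so for the second after the job is handed in, with the robot touching nothing.
It also fails if it takes over 72 s, if anything falls off the work surface, if the arm or the gripper's body presses on something with over 40 N, if the wrist force passes 120 N, or if a joint passes its speed limit or range.

## Working session

There is one attempt and no reset: what is moved stays moved. The work goes in short steps, Python scripts to look and compute and a tool call to move; the robot and the scene stay as the last step left them, time stands still between calls to the robot, and variables do not carry over. Pictures are saved under pics/ and viewed, at most 10 in all, crops included, and the job is handed in when it is done.

Besides the shell and the picture viewer there is one more tool, called after "Emit:" by a JSON object that holds its "method" and its "body". servo_tool: Moves the arm, as the interface text tells. Its arguments: {"type":"object","properties":{"plan":{"type":"array","items":{"type":"object","properties":{"xyz":{"type":"array","items":{"type":"number"}},"twist":{"type":"array","items":{"type":"number"}},"jaw":{"type":"number"}}}},"newtons":{"type":"number"}},"required":["plan"]}

```bash
mkdir -p pics; ls; python3 - <<'E'
from cell import env
import cv2,numpy as np
for n in("scene","top"):
    c=env.read_camera(n); cv2.imwrite(f"pics/{n}0.png",c["img"][:,:,::-1])
    print(n,c["camera_matrix"].tolist(),c["k1"],c["R"].round(4).tolist(),c["t"].round(4).tolist())
print(env.get_obs())
E
```

```text
pics
scene [[411.96711132535313, 0.0, 273.733250356951], [0.0, 411.96711132535313, 206.19504926126766], [0.0, 0.0, 1.0]] 0.04347621014155546 [[0.7707, -0.6372, 0.006], [-0.5584, -0.6798, -0.4755], [0.307, 0.3631, -0.8797]] [-0.4849, 0.2509, 0.836]
top [[518.0952421393708, 0.0, 287.14440318202116], [0.0, 518.0952421393708, 215.33853455516766], [0.0, 0.0, 1.0]] -0.15144192981501026 [[-0.0168, -0.9998, 0.0107], [-0.988, 0.015, -0.1536], [0.1534, -0.0132, -0.9881]] [-0.1273, 0.5352, 1.0931]
{'time_s': 0.1, 'qpos': array([-63.36416073,  18.43727373,  -4.01498189,  83.16865981,
         1.29606313,  78.5400236 ,  -3.26058825]), 'joint_velocities': array([ 0.13059505, -0.07086801,  0.11333793, -0.19043835, -0.04571174,
        0.02948449, -0.05247321]), 'effort': array([-1.96488481e-04, -4.92565620e+01, -4.05808333e-01, -3.13399816e+01,
       -6.38556364e-02,  3.94179043e-02,  7.12353926e-05]), 'tool_pos': array([0.28314572, 0.58489201, 0.40373608]), 'tool_rot': array([-1.79899332e+02,  6.63317493e-03,  1.54172880e+02]), 'force': array([-0.05893003, -0.03996296,  0.37262906]), 'wrist_torque': array([ 0.0216072 , -0.01086653,  0.01131015]), 'grasp_force': 0.0, 'grip_width': 0.0869517114212203}
```

View pics/scene0.png

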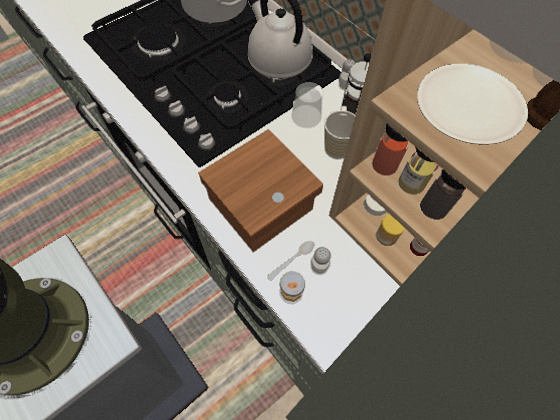

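View pics/top0.png

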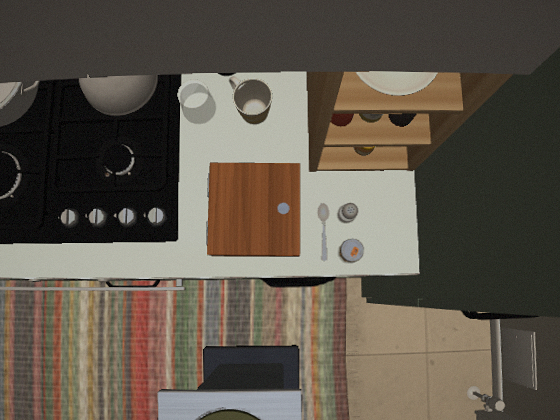

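The scene view shows the box with its hatch disc at (278,198), jar at (292,286), shaker at (321,260). In the top view the disc is at (283,209), hatch corners about (209,163), (300,163), (301,256), (208,254), jar lid at (351,250), shaker at (348,211) and the spoon from (323,205) to (324,260).

```bash
cat > h.py <<'E'
from cell import env
import cv2,numpy as np
from scipy.spatial.transform import Rotation as Ro
def ray(c,u,v,z):
    K=c["camera_matrix"];k=np.array([c["k1"],0,0,0.])
    p=cv2.undistortPoints(np.array([[[u,v]]],float),K,k)[0,0]
    R,t=np.array(c["R"]),np.array(c["t"])
    d=R.T@np.array([p[0],p[1],1]);o=-R.T@t
    return (o+d*(z-o[2])/d[2]).round(4)
def tool(target,rpy=None):
    "shift (cm) and twist (deg) in tool axes from measured pose to TCP target"
    o=env.get_obs();R=Ro.from_euler('xyz',o["tool_rot"],degrees=True)
    s=R.inv().apply(np.array(target)-o["tool_pos"])*100
    w=(R.inv()*Ro.from_euler('xyz',rpy,degrees=True)).as_rotvec(degrees=True) if rpy is not None else 0
    return s.round(2),np.round(w,2)
E
python3 - <<'E'
from h import *
c=env.read_camera("top");s=env.read_camera("scene")
for n,u,v,z in[("disc",283,209,.12),("c1",209,163,.12),("c2",300,163,.12),("c3",301,256,.12),("c4",208,254,.12),("jar",351,250,.07),("shk",348,211,.085),("sp1",323,205,.005),("sp2",324,260,.005),("shelf",415,170,0),("edge",416,274,0)]: print(n,ray(c,u,v,z))
for n,u,v,z in[("disc",278,198,.12),("jar",292,281,.07),("shk",322,252,.09)]:print(n,ray(s,u,v,z))
for n,cam,(a,b,x,y) in(("t",c,(195,150,375,280)),("s",s,(190,120,350,310))):
    cv2.imwrite(f"pics/{n}crop.png",cv2.resize(cam["img"][b:y,a:x,::-1],None,fx=4 if n=="t" else 3,fy=4 if n=="t" else 3,interpolation=cv2.INTER_CUBIC))
E
```

```text
disc [ 0.5342 -0.1266  0.12  ]
c1 [0.6335 0.0257 0.12  ]
c2 [ 0.6305 -0.1634  0.12  ]
c3 [ 0.4376 -0.1614  0.12  ]
c4 [0.4444 0.0264 0.12  ]
jar [ 0.4522 -0.2698  0.07  ]
shk [ 0.5338 -0.2643  0.085 ]
sp1 [ 0.5614 -0.2183  0.005 ]
sp2 [ 0.4364 -0.2172  0.005 ]
shelf [ 0.6422 -0.4369  0.    ]
edge [ 0.4007 -0.4261  0.    ]
disc [ 0.5336 -0.1283  0.12  ]
jar [ 0.4528 -0.2694  0.07  ]
shk [ 0.5333 -0.2665  0.09  ]
```

View pics/tcrop.png

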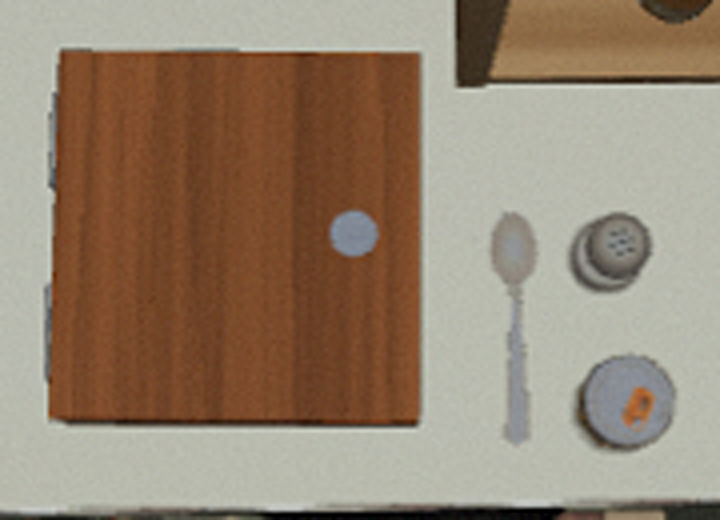

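The crop puts the disc at full-image (283.5,208.3); the hinge is on the left, the world +y side. Jar and shaker stand about 81 mm apart, with the spoon at y≈-0.218.

```bash
python3 - <<'E'
from h import *
print(tool([.534,-.1275,.345],[180,0,90]))
E
```

```text
(array([-53.62, -53.19,   5.98]), array([-6.000e-02,  4.000e-02,  6.417e+01]))
```

Emit:
{"method": "servo_tool", "body": {"plan": [{"xyz": [-53.6,-53.2,6.0],"twist": [0,0,64.2],"jaw": 1},{"xyz": [-53.6,-53.2,6.0],"twist": [0,0,64.2],"jaw": 1},{"xyz": [-53.6,-53.2,6.0],"twist": [0,0,64.2],"jaw": 1},{"xyz": [-53.6,-53.2,6.0],"twist": [0,0,64.2],"jaw": 1},{"xyz": [-53.6,-53.2,6.0],"twist": [0,0,64.2],"jaw": 1},{"xyz": [-53.6,-53.2,6.0],"twist": [0,0,64.2],"jaw": 1},{"xyz": [-53.6,-53.2,6.0],"twist": [0,0,64.2],"jaw": 1},{"xyz": [-53.6,-53.2,6.0],"twist": [0,0,64.2],"jaw": 1},{"xyz": [-53.6,-53.2,6.0],"twist": [0,0,64.2],"jaw": 1},{"xyz": [-53.6,-53.2,6.0],"twist": [0,0,64.2],"jaw": 1}]}}

```text
time_s: 1.03
tool_pos: [0.4212, 0.1911, 0.3717]
tool_rot: [180.0, -0.0, 89.7]
force: [1.6, 1.6, -0.4]
grip_width: 0.0283
grasp_force: 0.0
```

```bash
python3 - <<'E'
from h import *
print(tool([.534,-.1275,.325],[180,0,90]))
E
```

```text
(array([-31.8 ,  11.45,   4.66]), array([ 0.02, -0.04, -0.32]))
```

Emit:
{"method": "servo_tool", "body": {"plan": [{"xyz": [-31.8,11.4,4.6],"twist": [0,0,-0.3],"jaw": 1},{"xyz": [-31.8,11.4,4.6],"twist": [0,0,-0.3],"jaw": 1},{"xyz": [-31.8,11.4,4.6],"twist": [0,0,-0.3],"jaw": 1},{"xyz": [-31.8,11.4,4.6],"twist": [0,0,-0.3],"jaw": 1},{"xyz": [-31.8,11.4,4.6],"twist": [0,0,-0.3],"jaw": 1},{"xyz": [-31.8,11.4,4.6],"twist": [0,0,-0.3],"jaw": 1},{"xyz": [-31.8,11.4,4.6],"twist": [0,0,-0.3],"jaw": 1},{"xyz": [-31.8,11.4,4.6],"twist": [0,0,-0.3],"jaw": 1},{"xyz": [-31.8,11.4,4.6],"twist": [0,0,-0.3],"jaw": 1},{"xyz": [-31.8,11.4,4.6],"twist": [0,0,-0.3],"jaw": 1}]}}

```text
time_s: 1.87
tool_pos: [0.5347, -0.1286, 0.3252]
tool_rot: [-179.9, 0.1, 89.9]
force: [-0.8, 0.3, 0.3]
grip_width: 0.0005
grasp_force: 0.0
```

```bash
python3 - <<'E'
from h import *
print(tool([.534,-.1275,.302],[180,0,90]))
E
```

```text
(array([ 0.11, -0.07,  2.32]), array([-0.06,  0.14, -0.11]))
```

Emit:
{"method": "servo_tool", "body": {"plan": [{"xyz": [0,0,0.8]},{"xyz": [0,0,1.5]},{"xyz": [0,0,2.0]},{"xyz": [0,0,2.2]},{"xyz": [0,0,2.4]},{"xyz": [0,0,2.6]},{"xyz": [0,0,2.8]},{"xyz": [0,0,2.8]}]}}

```text
validation failed for argument at $.pl...
```

Emit:
{"method": "servo_tool", "body": {"plan": [{"xyz": [0,0,0.8],"twist": [0,0,0],"jaw": 1},{"xyz": [0,0,1.5],"twist": [0,0,0],"jaw": 1},{"xyz": [0,0,2.0],"twist": [0,0,0],"jaw": 1},{"xyz": [0,0,2.2],"twist": [0,0,0],"jaw": 1},{"xyz": [0,0,2.4],"twist": [0,0,0],"jaw": 1},{"xyz": [0,0,2.6],"twist": [0,0,0],"jaw": 1},{"xyz": [0,0,2.8],"twist": [0,0,0],"jaw": 1},{"xyz": [0,0,2.8],"twist": [0,0,0],"jaw": 1}]}}

```text
time_s: 2.53
tool_pos: [0.5351, -0.1242, 0.2978]
tool_rot: [180.0, -0.0, 90.3]
force: [-0.0, 2.6, 2.2]
grip_width: 0.0007
grasp_force: 1.3
```

Emit:
{"method": "servo_tool", "body": {"plan": [{"xyz": [0,0,0.1],"twist": [0,0,0],"jaw": 1},{"xyz": [0,0,0.2],"twist": [0,0,0],"jaw": 1},{"xyz": [0,0,0.2],"twist": [0,0,0],"jaw": 1}]}}

```text
time_s: 2.78
tool_pos: [0.5352, -0.1247, 0.2959]
tool_rot: [179.9, -0.0, 90.3]
force: [0.5, 1.5, 2.0]
grip_width: 0.0006
grasp_force: 1.3
```

Emit:
{"method": "servo_tool", "body": {"plan": [{"xyz": [0,0,0.1],"twist": [0,0,0],"jaw": 1},{"xyz": [0,0,0.1],"twist": [0,0,0],"jaw": 1}]}}

```text
time_s: 2.95
tool_pos: [0.5352, -0.1247, 0.2949]
tool_rot: [179.9, -0.0, 90.3]
force: [0.3, 1.7, 3.4]
grip_width: 0.0004
grasp_force: 1.6
```

Emit:
{"method": "servo_tool", "body": {"plan": [{"xyz": [0,0,0.1],"twist": [0,0,0],"jaw": 1},{"xyz": [0,0,0.1],"twist": [0,0,0],"jaw": 1}]}}

```text
time_s: 3.12
tool_pos: [0.5352, -0.1248, 0.2939]
tool_rot: [179.9, -0.0, 90.3]
force: [0.4, 2.1, 3.3]
grip_width: 0.0005
grasp_force: 1.7
```

Emit:
{"method": "servo_tool", "body": {"plan": [{"xyz": [0,0,0.1],"twist": [0,0,0],"jaw": 1},{"xyz": [0,0,0.1],"twist": [0,0,0],"jaw": 1}]}}

```text
time_s: 3.28
tool_pos: [0.5352, -0.1247, 0.2929]
tool_rot: [179.9, -0.0, 90.3]
force: [1.4, 0.8, 3.0]
grip_width: 0.0004
grasp_force: 1.8
```

Emit:
{"method": "servo_tool", "body": {"plan": [{"xyz": [0,0,0.08],"twist": [0,0,0],"jaw": 1},{"xyz": [0,0,0.08],"twist": [0,0,0],"jaw": 1}]}}

```text
time_s: 3.45
tool_pos: [0.5352, -0.1247, 0.292]
tool_rot: [180.0, 0.0, 90.3]
force: [0.5, 1.5, 3.6]
grip_width: 0.0004
grasp_force: 1.8
```

Emit:
{"method": "servo_tool", "body": {"plan": [{"xyz": [0,0,0.08],"twist": [0,0,0],"jaw": 1},{"xyz": [0,0,0.08],"twist": [0,0,0],"jaw": 1}]}}

```text
time_s: 3.62
tool_pos: [0.5351, -0.1248, 0.2912]
tool_rot: [180.0, 0.0, 90.3]
force: [0.7, 1.0, 3.7]
grip_width: 0.0003
grasp_force: 1.8
```

Emit:
{"method": "servo_tool", "body": {"plan": [{"xyz": [0,0,0.08],"twist": [0,0,0],"jaw": 1},{"xyz": [0,0,0.08],"twist": [0,0,0],"jaw": 1}]}}

```text
time_s: 3.78
tool_pos: [0.535, -0.1249, 0.2903]
tool_rot: [180.0, 0.0, 90.3]
force: [2.5, 2.0, 4.7]
grip_width: 0.0005
grasp_force: 1.8
```

Emit:
{"method": "servo_tool", "body": {"plan": [{"xyz": [0,0,0.08],"twist": [0,0,0],"jaw": 1},{"xyz": [0,0,0.08],"twist": [0,0,0],"jaw": 1}]}}

```text
time_s: 3.95
tool_pos: [0.535, -0.1248, 0.2896]
tool_rot: [180.0, 0.0, 90.3]
force: [1.2, 1.6, 5.3]
grip_width: 0.0005
grasp_force: 2.4
```

Emit:
{"method": "servo_tool", "body": {"plan": [{"xyz": [0,0,0.03],"twist": [0,0,0],"jaw": 1},{"xyz": [0,0,0.03],"twist": [0,0,0],"jaw": 1}]}}

```text
time_s: 4.12
tool_pos: [0.5351, -0.1249, 0.2895]
tool_rot: [180.0, -0.0, 90.3]
force: [1.6, 1.9, 5.7]
grip_width: 0.0003
grasp_force: 2.7
```

Emit:
{"method": "servo_tool", "body": {"plan": [{"xyz": [0,0,0.03],"twist": [0,0,0],"jaw": 1},{"xyz": [0,0,0.03],"twist": [0,0,0],"jaw": 1}]}}

```text
time_s: 4.28
tool_pos: [0.5351, -0.1249, 0.2893]
tool_rot: [180.0, -0.0, 90.3]
force: [1.0, 1.6, 6.7]
grip_width: 0.0005
grasp_force: 3.0
```

Emit:
{"method": "servo_tool", "body": {"plan": [{"xyz": [0,0,0.03],"twist": [0,0,0],"jaw": 1},{"xyz": [0,0,0.03],"twist": [0,0,0],"jaw": 1}]}}

```text
time_s: 4.45
tool_pos: [0.5351, -0.1249, 0.2891]
tool_rot: [180.0, -0.0, 90.3]
force: [1.0, 2.7, 6.3]
grip_width: 0.0003
grasp_force: 3.3
```

Emit:
{"method": "servo_tool", "body": {"plan": [{"xyz": [0,0,0.02],"twist": [0,0,0],"jaw": 1},{"xyz": [0,0,0.02],"twist": [0,0,0],"jaw": 1}]}}

```text
time_s: 4.62
tool_pos: [0.5351, -0.1249, 0.289]
tool_rot: [180.0, -0.0, 90.3]
force: [0.3, 2.4, 7.6]
grip_width: 0.0007
grasp_force: 3.5
```

Emit:
{"method": "servo_tool", "body": {"plan": [{"xyz": [0,0,0.04],"twist": [0,0,0],"jaw": 1},{"xyz": [0,0,0.04],"twist": [0,0,0],"jaw": 1},{"xyz": [0,0,0.04],"twist": [0,0,0],"jaw": 1}]}}

```text
time_s: 4.87
tool_pos: [0.5351, -0.1249, 0.2888]
tool_rot: [180.0, -0.0, 90.3]
force: [0.5, 2.3, 7.2]
grip_width: -0.0001
grasp_force: 4.0
```

Emit:
{"method": "servo_tool", "body": {"plan": [{"xyz": [0,0,0.05],"twist": [0,0,0],"jaw": 1},{"xyz": [0,0,0.05],"twist": [0,0,0],"jaw": 1}]}}

```text
time_s: 5.03
tool_pos: [0.5351, -0.1249, 0.2884]
tool_rot: [180.0, -0.0, 90.3]
force: [0.5, 2.6, 9.5]
grip_width: 0.0004
grasp_force: 4.7
```

Emit:
{"method": "servo_tool", "body": {"plan": [{"xyz": [0,0,-4],"twist": [0,0,0],"jaw": 1},{"xyz": [-3,-1,-6],"twist": [0,0,0],"jaw": 1},{"xyz": [-14.5,-8.2,-6],"twist": [0,0,90],"jaw": 0.2},{"xyz": [-14.5,-8.2,-6],"twist": [0,0,90],"jaw": 0},{"xyz": [-14.5,-8.2,-6],"twist": [0,0,90],"jaw": 0},{"xyz": [-14.5,-8.2,-6],"twist": [0,0,90],"jaw": 0},{"xyz": [-14.5,-8.2,-6],"twist": [0,0,90],"jaw": 0},{"xyz": [-14.5,-8.2,-6],"twist": [0,0,90],"jaw": 0},{"xyz": [-14.5,-8.2,-6],"twist": [0,0,90],"jaw": 0},{"xyz": [-14.5,-8.2,-6],"twist": [0,0,90],"jaw": 0}]}}

```text
time_s: 5.87
tool_pos: [0.4522, -0.2707, 0.3463]
tool_rot: [-179.9, 0.2, 32.5]
force: [-0.6, 0.8, 0.1]
grip_width: 0.0458
grasp_force: 0.0
```

```bash
python3 - <<'E'
from h import *
print(tool([.4525,-.2695,.214],[180,0,0]), env.get_obs()["qpos"].round(0))
a=env.read_camera("top")["img"];b=env.read_camera("wrist")["img"]
cv2.imwrite("pics/p3.png",cv2.resize(np.hstack([a,b]),(800,300))[:,:,::-1])
E
```

```text
(array([ 0.13, -0.06, 13.23]), array([-0.07,  0.22, 32.55])) [-17.   7.  49. 106.  -5.  69. -24.]
```

View pics/p3.png

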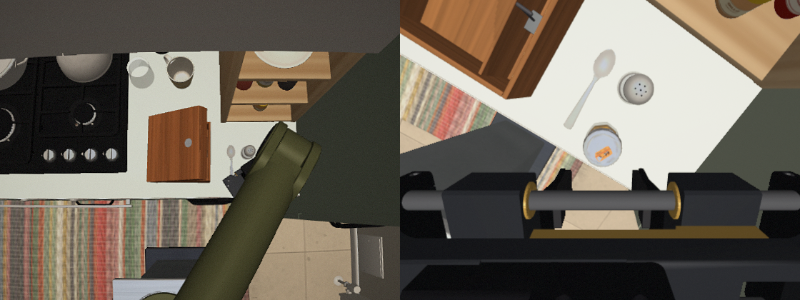

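The top view shows the hatch springing open; the wrist view shows jar, shaker and spoon undisturbed, with the gripper over the jar.

Emit:
{"method": "servo_tool", "body": {"plan": [{"xyz": [0.1,0,0],"twist": [0,0,32.5],"jaw": 0},{"xyz": [0.1,0,0],"twist": [0,0,32.5],"jaw": 0},{"xyz": [0.1,0,0],"twist": [0,0,32.5],"jaw": 0},{"xyz": [0.1,0,1],"twist": [0,0,32.5],"jaw": 0},{"xyz": [0.1,0,3],"twist": [0,0,32.5],"jaw": 0},{"xyz": [0.1,0,6],"twist": [0,0,32.5],"jaw": 0},{"xyz": [0.1,0,9],"twist": [0,0,32.5],"jaw": 0},{"xyz": [0.1,0,11.5],"twist": [0,0,32.5],"jaw": 0},{"xyz": [0.1,0,13.2],"twist": [0,0,32.5],"jaw": 0},{"xyz": [0.1,0,13.2],"twist": [0,0,32.5],"jaw": 0}]}}

```text
time_s: 6.8
tool_pos: [0.452, -0.2686, 0.2114]
tool_rot: [-179.9, 0.5, 0.7]
force: [-0.3, 0.1, 0.1]
grip_width: 0.0871
grasp_force: 0.0
```

Emit:
{"method": "servo_tool", "body": {"newtons": 15, "plan": [{"xyz": [0,0,0],"twist": [0,0,0],"jaw": 1},{"xyz": [0,0,0],"twist": [0,0,0],"jaw": 1},{"xyz": [0,0,0],"twist": [0,0,0],"jaw": 1},{"xyz": [0,0,0],"twist": [0,0,0],"jaw": 1},{"xyz": [0,0,0],"twist": [0,0,0],"jaw": 1},{"xyz": [0,0,0],"twist": [0,0,0],"jaw": 1}]}}

```text
time_s: 7.3
tool_pos: [0.4548, -0.2697, 0.2163]
tool_rot: [180.0, -0.1, 0.5]
force: [0.4, -0.2, -0.4]
grip_width: 0.0549
grasp_force: 0.0
```

Emit:
{"method": "servo_tool", "body": {"newtons": 15, "plan": [{"xyz": [0,0,0],"twist": [0,0,0],"jaw": 1},{"xyz": [0,0,0],"twist": [0,0,0],"jaw": 1},{"xyz": [0,0,0],"twist": [0,0,0],"jaw": 1},{"xyz": [0,0,0],"twist": [0,0,0],"jaw": 1}]}}

```text
time_s: 7.63
tool_pos: [0.4547, -0.2698, 0.2159]
tool_rot: [180.0, -0.0, 0.5]
force: [0.0, -1.8, 2.1]
grip_width: 0.0487
grasp_force: 15.0
```

```bash
python3 - <<'E'
from h import *
print(tool([.4525,-.2695,.364]),tool([.535,-.0655,.364],[180,0,90]),env.get_obs()["tool_pos"], env.get_obs()["grip_width"])
E
```

```text
(array([ -0.21,  -0.03, -14.81]), np.int64(0)) (array([  8.21, -20.36, -14.81]), array([ 5.000e-02, -3.000e-02, -8.953e+01])) [ 0.45469514 -0.26984355  0.21592098] 0.04869360817029254
```

Emit:
{"method": "servo_tool", "body": {"plan": [{"xyz": [0,0,-2],"twist": [0,0,0],"jaw": 1},{"xyz": [0,0,-5],"twist": [0,0,0],"jaw": 1},{"xyz": [0,0,-8.5],"twist": [0,0,0],"jaw": 1},{"xyz": [0,0,-12],"twist": [0,0,-6],"jaw": 1},{"xyz": [0,0,-14],"twist": [0,0,-13],"jaw": 1},{"xyz": [0,0,-14],"twist": [0,0,-20],"jaw": 1},{"xyz": [1,-2,-14],"twist": [0,0,-27],"jaw": 1},{"xyz": [2,-5,-14],"twist": [0,0,-34],"jaw": 1},{"xyz": [3,-8,-14],"twist": [0,0,-41],"jaw": 1},{"xyz": [4,-11,-14],"twist": [0,0,-48],"jaw": 1}]}}

```text
time_s: 8.47
tool_pos: [0.4933, -0.1581, 0.3552]
tool_rot: [-179.9, 0.0, 48.8]
force: [0.9, -0.1, -1.0]
grip_width: 0.0486
grasp_force: 14.9
```

```bash
python3 - <<'E'
from h import *
print(tool([.535,-.0655,.354],[180,0,90]),env.get_obs()["qpos"].round(0))
a=env.read_camera("top")["img"];b=env.read_camera("scene")["img"]
cv2.imwrite("pics/p4.png",cv2.resize(np.hstack([a[100:310,140:420],b[80:290,140:420]]),(800,300))[:,:,::-1])
E
```

```text
(array([ 9.71, -2.97,  0.12]), array([-5.000e-02, -2.000e-02, -4.123e+01])) [-26.   4.  43. 107.  -3.  70. -23.]
```

View pics/p4.png

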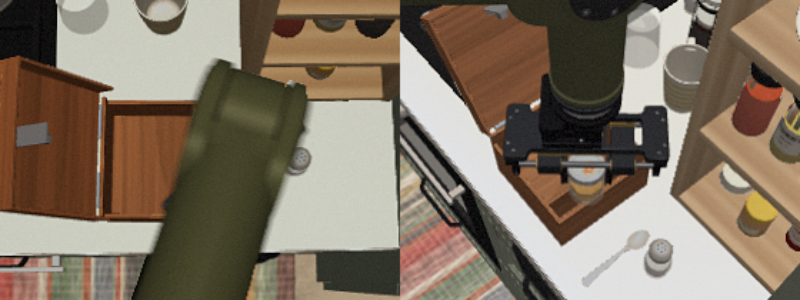

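The hatch is fully open, leaning back at the left of the top view. The jar is held above the box, and shaker and spoon are untouched.

Emit:
{"method": "servo_tool", "body": {"plan": [{"xyz": [2,-0.6,0],"twist": [0,0,-7],"jaw": 1},{"xyz": [5,-1.5,0],"twist": [0,0,-14],"jaw": 1},{"xyz": [8,-2.4,0],"twist": [0,0,-21],"jaw": 1},{"xyz": [9.7,-3,0],"twist": [0,0,-28],"jaw": 1},{"xyz": [9.7,-3,0],"twist": [0,0,-35],"jaw": 1},{"xyz": [9.7,-3,0],"twist": [0,0,-41.2],"jaw": 1},{"xyz": [9.7,-3,0],"twist": [0,0,-41.2],"jaw": 1},{"xyz": [9.7,-3,2],"twist": [0,0,-41.2],"jaw": 1},{"xyz": [9.7,-3,4],"twist": [0,0,-41.2],"jaw": 1},{"xyz": [9.7,-3,4],"twist": [0,0,-41.2],"jaw": 1}]}}

```text
time_s: 9.4
tool_pos: [0.5335, -0.067, 0.3118]
tool_rot: [-179.6, 0.0, 89.4]
force: [-1.7, 0.3, -1.8]
grip_width: 0.0487
grasp_force: 14.9
```

```bash
python3 - <<'E'
from h import *
print(tool([.535,-.0655,.223],[180,0,90]))
E
```

```text
(array([0.15, 0.21, 8.88]), array([-0.4 ,  0.02, -0.57]))
```

Emit:
{"method": "servo_tool", "body": {"plan": [{"xyz": [0,0,1.5],"twist": [0,0,0],"jaw": 1},{"xyz": [0,0,3],"twist": [0,0,0],"jaw": 1},{"xyz": [0,0,4.5],"twist": [0,0,0],"jaw": 1},{"xyz": [0,0,6],"twist": [0,0,0],"jaw": 1},{"xyz": [0,0,7],"twist": [0,0,0],"jaw": 1},{"xyz": [0,0,7.8],"twist": [0,0,0],"jaw": 1},{"xyz": [0,0,8.2],"twist": [0,0,0],"jaw": 1},{"xyz": [0,0,8.5],"twist": [0,0,0],"jaw": 1},{"xyz": [0,0,8.5],"twist": [0,0,0],"jaw": 1}]}}

```text
time_s: 10.15
tool_pos: [0.5355, -0.0668, 0.2306]
tool_rot: [-180.0, 0.0, 89.6]
force: [1.0, -0.1, -1.2]
grip_width: 0.0486
grasp_force: 14.9
```

Emit:
{"method": "servo_tool", "body": {"plan": [{"xyz": [0,0,0.15],"twist": [0,0,0],"jaw": 1},{"xyz": [0,0,0.3],"twist": [0,0,0],"jaw": 1},{"xyz": [0,0,0.3],"twist": [0,0,0],"jaw": 1}]}}

```text
time_s: 10.4
tool_pos: [0.5355, -0.0668, 0.2278]
tool_rot: [180.0, -0.0, 89.7]
force: [0.1, 1.2, -0.9]
grip_width: 0.0487
grasp_force: 14.9
```

Emit:
{"method": "servo_tool", "body": {"plan": [{"xyz": [0,0,0.15],"twist": [0,0,0],"jaw": 1},{"xyz": [0,0,0.3],"twist": [0,0,0],"jaw": 1},{"xyz": [0,0,0.4],"twist": [0,0,0],"jaw": 1},{"xyz": [0,0,0.4],"twist": [0,0,0],"jaw": 1}]}}

```text
time_s: 10.73
tool_pos: [0.5353, -0.0667, 0.2233]
tool_rot: [-180.0, -0.0, 89.7]
force: [0.4, -2.1, -1.5]
grip_width: 0.0491
grasp_force: 14.9
```

Emit:
{"method": "servo_tool", "body": {"plan": [{"xyz": [0,0,0.1],"twist": [0,0,0],"jaw": 1},{"xyz": [0,0,0.1],"twist": [0,0,0],"jaw": 1}]}}

```text
time_s: 10.9
tool_pos: [0.5354, -0.0668, 0.2224]
tool_rot: [-180.0, -0.0, 89.7]
force: [-0.4, 0.1, -1.2]
grip_width: 0.049
grasp_force: 14.9
```

Emit:
{"method": "servo_tool", "body": {"plan": [{"xyz": [0,0,0.1],"twist": [0,0,0],"jaw": 1},{"xyz": [0,0,0.1],"twist": [0,0,0],"jaw": 1}]}}

```text
time_s: 11.07
tool_pos: [0.5356, -0.0669, 0.2219]
tool_rot: [180.0, -0.0, 89.7]
force: [-1.4, 0.1, 1.8]
grip_width: 0.0488
grasp_force: 15.1
```

Emit:
{"method": "servo_tool", "body": {"plan": [{"xyz": [0,0,0.05],"twist": [0,0,0],"jaw": 1},{"xyz": [0,0,0.05],"twist": [0,0,0],"jaw": 1}]}}

```text
time_s: 11.23
tool_pos: [0.5357, -0.0669, 0.2218]
tool_rot: [180.0, -0.0, 89.7]
force: [-1.3, 0.5, 5.4]
grip_width: 0.0487
grasp_force: 15.3
```

Emit:
{"method": "servo_tool", "body": {"plan": [{"xyz": [0,0,-0.1],"twist": [0,0,0],"jaw": 0},{"xyz": [0,0,-0.1],"twist": [0,0,0],"jaw": 0},{"xyz": [0,0,-0.1],"twist": [0,0,0],"jaw": 0},{"xyz": [0,0,-0.1],"twist": [0,0,0],"jaw": 0},{"xyz": [0,0,-0.1],"twist": [0,0,0],"jaw": 0},{"xyz": [0,0,-2],"twist": [0,0,0],"jaw": 0},{"xyz": [0,0,-5],"twist": [0,0,0],"jaw": 0},{"xyz": [0,0,-9],"twist": [0,0,0],"jaw": 0},{"xyz": [0,0,-13],"twist": [0,0,0],"jaw": 1},{"xyz": [0,0,-17],"twist": [0,0,0],"jaw": 1}]}}

```text
time_s: 12.07
tool_pos: [0.5349, -0.067, 0.3926]
tool_rot: [-180.0, 0.0, 89.7]
force: [2.0, 0.8, -0.5]
grip_width: 0.0796
grasp_force: 0.0
```

Emit:
{"method": "servo_tool", "body": {"plan": [{"xyz": [0,0,-4],"twist": [0,0,0],"jaw": 1},{"xyz": [0,0,-8],"twist": [0,0,0],"jaw": 1},{"xyz": [0,0,-11],"twist": [0,0,0],"jaw": 1},{"xyz": [0,0,-11],"twist": [0,0,0],"jaw": 1},{"xyz": [0,0,-11],"twist": [0,0,0],"jaw": 1}]}}

```text
time_s: 12.48
tool_pos: [0.5356, -0.0672, 0.5028]
tool_rot: [179.8, -0.0, 89.7]
force: [0.8, -0.1, -1.2]
grip_width: 0.0483
grasp_force: 0.0
```

```bash
python3 - <<'E'
from h import *
print(tool([.535,.175,.485],[180,0,90]),tool([.535,.175,.415],[180,0,90]),env.get_obs()["qpos"].round(0))
a=env.read_camera("top")["img"];b=env.read_camera("wrist")["img"]
cv2.imwrite("pics/p5.png",cv2.resize(np.hstack([a,b]),(800,300))[:,:,::-1])
E
```

```text
(array([24.21, -0.21,  1.79]), array([ 0.23, -0.03, -0.33])) (array([24.21, -0.24,  8.79]), array([ 0.23, -0.03, -0.33])) [-30.   3.  36.  91.  -2.  87.   6.]
```

View pics/p5.png

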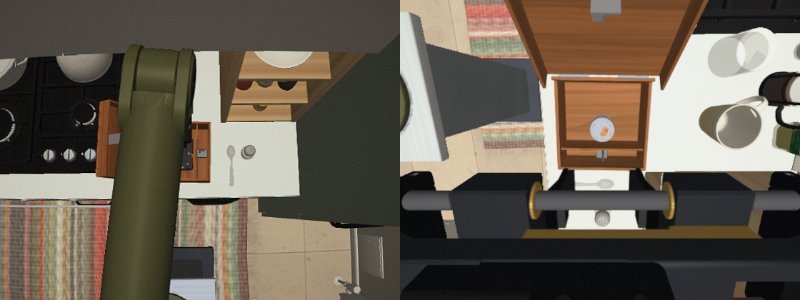

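The wrist view shows the jar standing upright in the large compartment (at (600,130)), with the hatch open behind it.

Emit:
{"method": "servo_tool", "body": {"plan": [{"xyz": [4,0,0],"twist": [0,0,0],"jaw": 1},{"xyz": [8,0,0],"twist": [0,0,0],"jaw": 1},{"xyz": [12,0,0],"twist": [0,0,0],"jaw": 1},{"xyz": [16,0,0],"twist": [0,0,0],"jaw": 1},{"xyz": [20,0,0],"twist": [0,0,0],"jaw": 1},{"xyz": [24.2,-0.2,0],"twist": [0,0,0],"jaw": 1},{"xyz": [24.2,-0.2,0],"twist": [0,0,0],"jaw": 1},{"xyz": [24.2,-0.2,3],"twist": [0,0,0],"jaw": 1},{"xyz": [24.2,-0.2,6],"twist": [0,0,0],"jaw": 1},{"xyz": [24.2,-0.2,8],"twist": [0,0,0],"jaw": 1}]}}

```text
time_s: 13.42
tool_pos: [0.5337, 0.1751, 0.4164]
tool_rot: [-179.7, 0.2, 89.7]
force: [0.6, -0.0, 0.1]
grip_width: 0.0007
grasp_force: 0.0
```

```bash
python3 - <<'E'
from h import *
print(tool([.535,.165,.422],[180,0,90]),env.get_obs()["qpos"].round(0))
hy,hz=.0275,.113
for d in range(123,-1,-6):
    th=np.radians(d);c,s=np.cos(th),np.sin(th)
    if d>90:
        y=hy-.188*c+.007*s+.0095; z=.267-(d-90)/33*.027
    else:
        # tip corner on the face; corner radius so that centre ends at 154 mm
        r=.154+.0095*c
        y=hy-r*c+.007*s+.0095; z=hz+r*s+.007*c
    print(d,round(y,4),round(z+.182,4))
E
```

```text
(array([-1.01,  0.13, -0.56]), array([-0.3 ,  0.16, -0.28])) [-43.   7.  25.  96.  -3.  78. -18.]
123 0.1453 0.422
117 0.1286 0.4269
111 0.1109 0.4318
105 0.0924 0.4367
99 0.0733 0.4416
93 0.0538 0.4465
87 0.0359 0.4497
81 0.0196 0.4497
75 0.0033 0.4479
69 -0.0129 0.4445
63 -0.0286 0.4392
57 -0.0438 0.4323
51 -0.0582 0.4237
45 -0.0717 0.4136
39 -0.084 0.402
33 -0.095 0.3891
27 -0.1046 0.375
21 -0.1125 0.3599
15 -0.1188 0.344
9 -0.1233 0.3275
3 -0.1259 0.3105
```

Emit:
{"method": "servo_tool", "body": {"plan": [{"xyz": [-1.2,0.1,-0.6],"twist": [0,0,0],"jaw": 1},{"xyz": [-2.2,0.1,-0.6],"twist": [0,0,0],"jaw": 1},{"xyz": [-2.7,0.1,-0.6],"twist": [0,0,0],"jaw": 1},{"xyz": [-3.1,0.1,-0.6],"twist": [0,0,0],"jaw": 1},{"xyz": [-3.5,0.1,-0.7],"twist": [0,0,0],"jaw": 1},{"xyz": [-3.9,0.1,-0.9],"twist": [0,0,0],"jaw": 1}]}}

```text
time_s: 13.92
tool_pos: [0.5358, 0.1369, 0.4319]
tool_rot: [179.8, -0.2, 89.7]
force: [0.7, 5.2, 2.1]
grip_width: 0.0007
grasp_force: 2.2
```

Emit:
{"method": "servo_tool", "body": {"plan": [{"xyz": [-0.4,0,-0.1],"twist": [0,0,0],"jaw": 1},{"xyz": [-0.8,0,-0.2],"twist": [0,0,0],"jaw": 1},{"xyz": [-1.2,0,-0.3],"twist": [0,0,0],"jaw": 1},{"xyz": [-1.6,0,-0.4],"twist": [0,0,0],"jaw": 1}]}}

```text
time_s: 14.25
tool_pos: [0.5355, 0.1198, 0.4343]
tool_rot: [180.0, -0.0, 89.7]
force: [0.9, 3.2, 1.6]
grip_width: 0.0003
grasp_force: 1.7
```

Emit:
{"method": "servo_tool", "body": {"plan": [{"xyz": [-0.5,0,-0.1],"twist": [0,0,0],"jaw": 1},{"xyz": [-1.0,0,-0.2],"twist": [0,0,0],"jaw": 1},{"xyz": [-1.5,0,-0.3],"twist": [0,0,0],"jaw": 1},{"xyz": [-2.0,0,-0.4],"twist": [0,0,0],"jaw": 1},{"xyz": [-2.5,0,-0.5],"twist": [0,0,0],"jaw": 1},{"xyz": [-3.0,0,-0.6],"twist": [0,0,0],"jaw": 1}]}}

```text
time_s: 14.75
tool_pos: [0.5352, 0.0894, 0.4399]
tool_rot: [-180.0, 0.0, 89.7]
force: [-0.9, 2.8, 1.3]
grip_width: 0.0006
grasp_force: 1.3
```

Emit:
{"method": "servo_tool", "body": {"plan": [{"xyz": [-0.5,0,-0.1],"twist": [0,0,0],"jaw": 1},{"xyz": [-1.0,0,-0.2],"twist": [0,0,0],"jaw": 1},{"xyz": [-1.5,0,-0.3],"twist": [0,0,0],"jaw": 1},{"xyz": [-2.0,0,-0.4],"twist": [0,0,0],"jaw": 1},{"xyz": [-2.5,0,-0.5],"twist": [0,0,0],"jaw": 1},{"xyz": [-3.0,0,-0.6],"twist": [0,0,0],"jaw": 1}]}}

```text
time_s: 15.25
tool_pos: [0.5349, 0.0595, 0.4456]
tool_rot: [-179.9, 0.0, 89.7]
force: [-0.8, 0.9, -2.6]
grip_width: 0.0003
grasp_force: 0.9
```

Emit:
{"method": "servo_tool", "body": {"plan": [{"xyz": [-0.6,0,-0.1],"twist": [0,0,0],"jaw": 1},{"xyz": [-1.2,0,-0.2],"twist": [0,0,0],"jaw": 1},{"xyz": [-1.8,0,-0.3],"twist": [0,0,0],"jaw": 1},{"xyz": [-2.4,0,-0.4],"twist": [0,0,0],"jaw": 1},{"xyz": [-2.9,0,-0.4],"twist": [0,0,0],"jaw": 1},{"xyz": [-3.4,0,-0.4],"twist": [0,0,0],"jaw": 1},{"xyz": [-4.0,0,-0.4],"twist": [0,0,0],"jaw": 1}]}}

```text
time_s: 15.83
tool_pos: [0.5349, 0.02, 0.4501]
tool_rot: [180.0, -0.0, 89.7]
force: [-1.2, 3.8, -1.5]
grip_width: 0.0005
grasp_force: 1.2
```

Emit:
{"method": "servo_tool", "body": {"plan": [{"xyz": [-0.5,0,0],"twist": [0,0,0],"jaw": 1},{"xyz": [-1.0,0,0.1],"twist": [0,0,0],"jaw": 1},{"xyz": [-1.6,0,0.2],"twist": [0,0,0],"jaw": 1},{"xyz": [-2.1,0,0.3],"twist": [0,0,0],"jaw": 1},{"xyz": [-2.7,0,0.4],"twist": [0,0,0],"jaw": 1},{"xyz": [-3.2,0,0.5],"twist": [0,0,0],"jaw": 1}]}}

```text
time_s: 16.33
tool_pos: [0.5347, -0.0125, 0.445]
tool_rot: [180.0, 0.0, 89.7]
force: [0.4, 2.1, -0.4]
grip_width: 0.0007
grasp_force: 1.1
```

Emit:
{"method": "servo_tool", "body": {"plan": [{"xyz": [-0.5,0,0.2],"twist": [0,0,0],"jaw": 1},{"xyz": [-1.1,0,0.4],"twist": [0,0,0],"jaw": 1},{"xyz": [-1.6,0,0.6],"twist": [0,0,0],"jaw": 1},{"xyz": [-2.1,0,0.8],"twist": [0,0,0],"jaw": 1},{"xyz": [-2.6,0,1.0],"twist": [0,0,0],"jaw": 1},{"xyz": [-3.1,0,1.3],"twist": [0,0,0],"jaw": 1}]}}

```text
time_s: 16.83
tool_pos: [0.5345, -0.0433, 0.432]
tool_rot: [180.0, -0.0, 89.7]
force: [-1.6, 2.6, -0.4]
grip_width: 0.0006
grasp_force: 1.1
```

Emit:
{"method": "servo_tool", "body": {"plan": [{"xyz": [-0.5,0,0.3],"twist": [0,0,0],"jaw": 1},{"xyz": [-1.0,0,0.5],"twist": [0,0,0],"jaw": 1},{"xyz": [-1.5,0,0.8],"twist": [0,0,0],"jaw": 1},{"xyz": [-1.9,0,1.1],"twist": [0,0,0],"jaw": 1},{"xyz": [-2.4,0,1.5],"twist": [0,0,0],"jaw": 1},{"xyz": [-2.8,0,1.8],"twist": [0,0,0],"jaw": 1}]}}

```text
time_s: 17.33
tool_pos: [0.5343, -0.0714, 0.4136]
tool_rot: [180.0, 0.0, 89.7]
force: [-0.6, 2.6, 0.0]
grip_width: 0.0004
grasp_force: 1.0
```

Emit:
{"method": "servo_tool", "body": {"plan": [{"xyz": [-0.45,0,0.4],"twist": [0,0,0],"jaw": 1},{"xyz": [-0.9,0,0.8],"twist": [0,0,0],"jaw": 1},{"xyz": [-1.3,0,1.2],"twist": [0,0,0],"jaw": 1},{"xyz": [-1.7,0,1.6],"twist": [0,0,0],"jaw": 1},{"xyz": [-2.1,0,2.0],"twist": [0,0,0],"jaw": 1},{"xyz": [-2.4,0,2.45],"twist": [0,0,0],"jaw": 1}]}}

```text
time_s: 17.83
tool_pos: [0.5343, -0.0954, 0.3893]
tool_rot: [180.0, 0.0, 89.7]
force: [-0.3, 1.8, 0.5]
grip_width: 0.0003
grasp_force: 1.1
```

Emit:
{"method": "servo_tool", "body": {"plan": [{"xyz": [-0.3,0,0.5],"twist": [0,0,0],"jaw": 1},{"xyz": [-0.6,0,1.0],"twist": [0,0,0],"jaw": 1},{"xyz": [-0.9,0,1.45],"twist": [0,0,0],"jaw": 1},{"xyz": [-1.2,0,1.9],"twist": [0,0,0],"jaw": 1},{"xyz": [-1.5,0,2.4],"twist": [0,0,0],"jaw": 1},{"xyz": [-1.7,0,2.9],"twist": [0,0,0],"jaw": 1}]}}

```text
time_s: 18.33
tool_pos: [0.5342, -0.1121, 0.3601]
tool_rot: [180.0, -0.0, 89.7]
force: [0.3, 0.9, 1.3]
grip_width: 0.0005
grasp_force: 1.2
```

```bash
python3 - <<'E'
from h import *
a=env.read_camera("scene")["img"];b=env.read_camera("wrist")["img"]
cv2.imwrite("pics/p6.png",cv2.resize(np.hstack([a,b]),(800,300))[:,:,::-1])
E
```

```text
(no output)
```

View pics/p6.png

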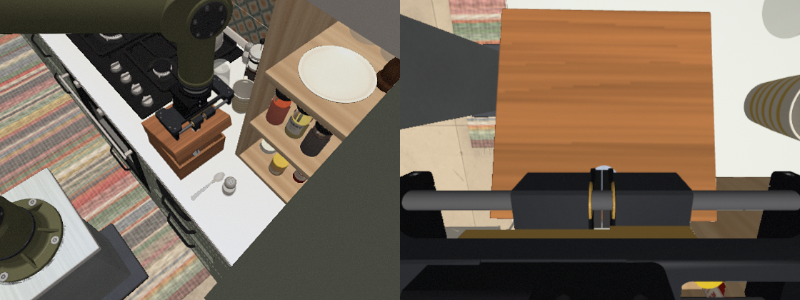

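The picture shows the fingertips over the disc and the hatch nearly shut, following the push.

Emit:
{"method": "servo_tool", "body": {"plan": [{"xyz": [-0.25,0,0.6],"twist": [0,0,0],"jaw": 1},{"xyz": [-0.45,0,1.1],"twist": [0,0,0],"jaw": 1},{"xyz": [-0.65,0,1.6],"twist": [0,0,0],"jaw": 1},{"xyz": [-0.8,0,2.15],"twist": [0,0,0],"jaw": 1},{"xyz": [-0.95,0,2.7],"twist": [0,0,0],"jaw": 1},{"xyz": [-1.1,0,3.25],"twist": [0,0,0],"jaw": 1},{"xyz": [-1.2,0,3.8],"twist": [0,0,0],"jaw": 1},{"xyz": [-1.3,0,4.35],"twist": [0,0,0],"jaw": 1},{"xyz": [-1.4,0,4.9],"twist": [0,0,0],"jaw": 1}]}}

```text
time_s: 19.18
tool_pos: [0.5341, -0.1258, 0.3111]
tool_rot: [180.0, -0.0, 89.7]
force: [-0.4, 2.3, 3.9]
grip_width: 0.0005
grasp_force: 1.6
```

Emit:
{"method": "servo_tool", "body": {"plan": [{"xyz": [-0.05,0,0.4],"twist": [0,0,0],"jaw": 1},{"xyz": [-0.1,0,0.8],"twist": [0,0,0],"jaw": 1},{"xyz": [-0.1,0,1.1],"twist": [0,0,0],"jaw": 1},{"xyz": [-0.1,0,1.3],"twist": [0,0,0],"jaw": 1},{"xyz": [-0.1,0,1.5],"twist": [0,0,0],"jaw": 1},{"xyz": [-0.1,0,1.65],"twist": [0,0,0],"jaw": 1},{"xyz": [-0.1,0,1.65],"twist": [0,0,0],"jaw": 1}]}}

```text
time_s: 19.77
tool_pos: [0.534, -0.127, 0.2949]
tool_rot: [180.0, 0.0, 89.7]
force: [-0.3, 0.8, 2.8]
grip_width: 0.0005
grasp_force: 1.3
```

Emit:
{"method": "servo_tool", "body": {"plan": [{"xyz": [0,0,0.1],"twist": [0,0,0],"jaw": 1},{"xyz": [0,0,0.2],"twist": [0,0,0],"jaw": 1},{"xyz": [0,0,0.3],"twist": [0,0,0],"jaw": 1},{"xyz": [0,0,0.4],"twist": [0,0,0],"jaw": 1},{"xyz": [0,0,0.4],"twist": [0,0,0],"jaw": 1}]}}

```text
time_s: 20.18
tool_pos: [0.534, -0.127, 0.291]
tool_rot: [180.0, 0.0, 89.7]
force: [-0.9, 0.9, 2.6]
grip_width: 0.0004
grasp_force: 1.7
```

Emit:
{"method": "servo_tool", "body": {"plan": [{"xyz": [0,0,0.06],"twist": [0,0,0],"jaw": 1},{"xyz": [0,0,0.06],"twist": [0,0,0],"jaw": 1}]}}

```text
time_s: 20.35
tool_pos: [0.534, -0.1269, 0.2905]
tool_rot: [180.0, 0.0, 89.7]
force: [-0.6, -0.5, 3.9]
grip_width: 0.0004
grasp_force: 1.8
```

Emit:
{"method": "servo_tool", "body": {"plan": [{"xyz": [0,0,0.05],"twist": [0,0,0],"jaw": 1},{"xyz": [0,0,0.05],"twist": [0,0,0],"jaw": 1}]}}

```text
time_s: 20.52
tool_pos: [0.534, -0.1269, 0.2899]
tool_rot: [180.0, 0.0, 89.7]
force: [-0.9, 0.4, 3.1]
grip_width: 0.0005
grasp_force: 1.8
```

Emit:
{"method": "servo_tool", "body": {"plan": [{"xyz": [0,0,0.05],"twist": [0,0,0],"jaw": 1},{"xyz": [0,0,0.05],"twist": [0,0,0],"jaw": 1}]}}

```text
time_s: 20.68
tool_pos: [0.5341, -0.1269, 0.2895]
tool_rot: [180.0, 0.0, 89.7]
force: [-0.7, -0.3, 5.1]
grip_width: 0.0004
grasp_force: 2.4
```

Emit:
{"method": "servo_tool", "body": {"plan": [{"xyz": [0,0,0.05],"twist": [0,0,0],"jaw": 1},{"xyz": [0,0,0.05],"twist": [0,0,0],"jaw": 1}]}}

```text
time_s: 20.85
tool_pos: [0.5341, -0.1269, 0.2892]
tool_rot: [180.0, 0.0, 89.7]
force: [-0.9, 1.7, 6.9]
grip_width: 0.0
grasp_force: 3.0
```

Emit:
{"method": "servo_tool", "body": {"plan": [{"xyz": [0,0,0.05],"twist": [0,0,0],"jaw": 1},{"xyz": [0,0,0.05],"twist": [0,0,0],"jaw": 1}]}}

```text
time_s: 21.02
tool_pos: [0.5341, -0.127, 0.2889]
tool_rot: [180.0, -0.0, 89.7]
force: [-0.8, 0.2, 7.2]
grip_width: 0.0003
grasp_force: 3.6
```

Emit:
{"method": "servo_tool", "body": {"plan": [{"xyz": [0,0,0.05],"twist": [0,0,0],"jaw": 1},{"xyz": [0,0,0.08],"twist": [0,0,0],"jaw": 1},{"xyz": [0,0,0.08],"twist": [0,0,0],"jaw": 1}]}}

```text
time_s: 21.27
tool_pos: [0.5341, -0.127, 0.2884]
tool_rot: [180.0, -0.0, 89.7]
force: [-3.1, 0.0, 8.4]
grip_width: 0.0005
grasp_force: 4.5
```

Emit:
{"method": "servo_tool", "body": {"plan": [{"xyz": [0,0,-1],"twist": [0,0,0],"jaw": 1},{"xyz": [0,0,-3],"twist": [0,0,0],"jaw": 1},{"xyz": [0,0,-6],"twist": [0,0,0],"jaw": 1},{"xyz": [0,0,-10],"twist": [0,0,0],"jaw": 1},{"xyz": [0,0,-14],"twist": [0,0,0],"jaw": 1},{"xyz": [0,0,-18],"twist": [0,0,0],"jaw": 1},{"xyz": [0,0,-20],"twist": [0,0,0],"jaw": 1},{"xyz": [0,0,-20],"twist": [0,0,0],"jaw": 1},{"xyz": [0,0,-20],"twist": [0,0,0],"jaw": 1},{"xyz": [0,0,-20],"twist": [0,0,0],"jaw": 1}]}}

```text
time_s: 22.1
tool_pos: [0.5338, -0.1265, 0.4863]
tool_rot: [-179.9, -0.0, 89.7]
force: [0.3, 0.1, -0.1]
grip_width: 0.0002
grasp_force: 0.0
```

```bash
python3 - <<'E'
from h import *
a=env.read_camera("scene")["img"];b=env.read_camera("wrist")["img"]
cv2.imwrite("pics/p7.png",cv2.resize(np.hstack([a,b]),(800,300))[:,:,::-1])
E
```

```text
(no output)
```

View pics/p7.png

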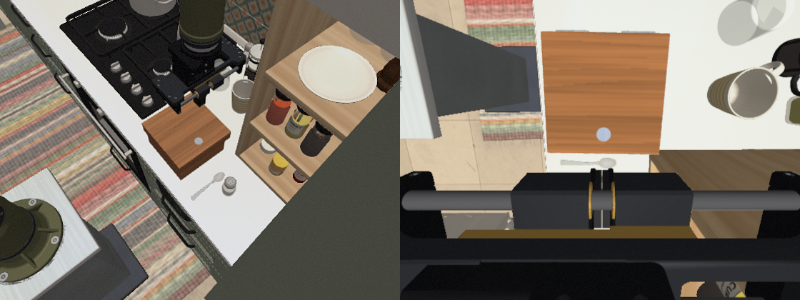

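Hatch shut and level, disc free at (198,141) in the scene half; I'll wait one second to check that it stays.

Emit:
{"method": "servo_tool", "body": {"plan": [{"xyz": [0,0,0],"twist": [0,0,0],"jaw": 1},{"xyz": [0,0,0],"twist": [0,0,0],"jaw": 1},{"xyz": [0,0,0],"twist": [0,0,0],"jaw": 1},{"xyz": [0,0,0],"twist": [0,0,0],"jaw": 1},{"xyz": [0,0,0],"twist": [0,0,0],"jaw": 1},{"xyz": [0,0,0],"twist": [0,0,0],"jaw": 1},{"xyz": [0,0,0],"twist": [0,0,0],"jaw": 1},{"xyz": [0,0,0],"twist": [0,0,0],"jaw": 1}]}}

```text
time_s: 22.87
tool_pos: [0.534, -0.1268, 0.4877]
tool_rot: [180.0, -0.0, 89.7]
force: [1.0, 0.3, 0.5]
grip_width: 0.0007
grasp_force: 0.0
```

```bash
python3 - <<'E'
from h import *
b=env.read_camera("scene")["img"];o=cv2.imread("pics/scene0.png")[:,:,::-1]
# disc + free-edge region and bystanders vs first picture
for n,(x,y,w,h) in dict(disc=(255,180,70,65),by=(262,235,75,50)).items():
    d=cv2.absdiff(b[y:y+h,x:x+w],o[y:y+h,x:x+w]);print(n,d.mean().round(2),(d.max(2)>60).sum())
env.sign_off() if cv2.absdiff(b[180:245,255:325],o[180:245,255:325]).mean()<10 else print("moved")
E
```

```text
disc 4.29 0
by 9.02 85
the job is handed in; nothing more can be done
```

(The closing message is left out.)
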